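# Load a pair of battery sticks from the charger into the test cradle

## Robot

A 6-joint arm with a two-finger parallel gripper is mounted at the origin on the work surface. World frame = base frame: x ahead of the robot, y to its left, z up, the work surface at z = 0. Lengths are in mm, angles in degrees, forces in N, time in s.
With the tool pointing down it reaches from about 275 to 825 mm from the base axis. Payload 4.9 kg.
Tool frame: the origin (TCP) lies midway between the tips of the shut fingers; the grasp point (between the pads) lies 19 mm behind it (ctrl.hold_point_z is the distance from the TCP to the grasp point, in mm); z points along the fingers, x is the direction in which the jaws open and shut, and the axes are right-handed (so a half turn about z gives the same grasp; the last joint's range is limited). The gripper opens to 85 mm and grips with 20 to 120 N. Pads are 22 mm wide; open, the fingers measure 114 mm over their backs; the gripper's body (76 mm by 85 mm) begins 54 mm behind the grasp point. The pads swing forward as they close: fully open they stand 13 mm farther back than shut.
Start: joints at [57.456, 18.69, -11.035, 60.275, 0, 82.311], TCP at [231.174, 499.076, 231.281] pointing down, gripper open.
Joint ranges: [-152.03, 152.03], [-55.5, 102.48], [-74.3, 77.21], [-110.64, 120.58], [-84.22, 78.4], [-180, 180]. Speed limits (degrees/s): [147.25, 147.25, 180, 180, 180, 180].

## Interface

Orientations are given as a 3x3 rotation matrix whose columns are the frame's x, y, z axes.
In Python, from rig import ctrl, optics, order gives the robot as it stands.
- The arm moves only by the shell command python3 -m pendant 'ROWS' [FORCE]. ROWS is JSON, a list that holds one entry, the list of rows, each a list of 7 numbers: the turn, a rotation vector about the tool's x, y, z in rad, then the shift along the tool's x, y, z in m, then the finger opening in m, from 0 to 0.0854. A call has 1 to 12 rows; each row shifts and turns the commanded pose from where the row before left it, along the tool's axes as they then stand; what a row does not reach is not made up. A row lasts 1/8 s, in which the tool goes at most 62.5 mm and 10.7 degrees, less where a joint would pass 70% of its speed; a pose out of reach is approached as far as the arm can. A call is refused whole if a number of a shift passes 0.0625 or a number of a turn 0.188, either way. A call with a gripper value outside its range is refused whole. The fingers move at their own pace and stop on an object; FORCE is the grip in N (left out, the last holds). Time passes only in rows, so rows that do not move let the fingers close. It gives the time, the measured TCP pose, the force and the opening at its end, in the units of the state.
- ctrl.read_state(): the state, without advancing time (a new reading comes with each control period).
- optics.grab_frame(name): name is "scene" or "side" or "wrist"; returns the picture (384x512x3 uint8, blue, green, red); there is no depth.
- optics.camera_info(name): a dict with "mtx" (3x3 intrinsics, pixels), "k1" (the pictures are not rectified: a ray, as slopes to the right and down, at radius r is drawn at 1 + k1 r^2 times it, then the intrinsics apply), "rvec" (rotation vector, rad) and "tvec" (3), from world to camera coordinates, as OpenCV has them. Camera axes: x right, y down, z forward; pixel columns grow to the right and rows downward; lengths in mm; the calibration is good to about 2 mm. A picture is of the moment at which its call begins: read the wrist's pose just before it. camera_info takes no time and is no camera call; for the wrist camera it gives the pose at the moment of the call.
- order.close_job(): hands the job in, once; it reports no verdict.
The state is a dict: "time": time; "qpos": joint angles; "dq": joint speeds; "tau": joint torques, N m; "ee_pos": TCP position; "tool_rot": TCP orientation; "contact_force": force on the tool from outside, world axes, zero at the start; "moment": the same for the moment, N m; "grip_width": finger opening in mm.
Only numpy, scipy, OpenCV 4.12 (cv2) and the standard library are available. Lean on these libraries where they do the work, as an engineer would, in place of code of your own. Each camera call takes 0.05 s, during which the arm holds its last target. There are 200 camera calls.

## Task

Take the two long battery sticks out of their sloping charger together, in one grip, and load them side by side as a pair into the spring-contact test cradle: slide their flat ends in under the hood and push the spring plungers back, then lower the button ends behind the fixed contact wall, so that both sticks lie level, pressed fully down on the saddles, with the springs pressing on them. Leave the short pair in its charger, and do not disturb the tools and other loose things on the mat.

Things in the scene. Friction and masses are not known exactly. Their poses are not given: they have to be found in the camera images.
- long_1: one of the two long sticks to load: dark grey, round, 26 mm across, body 100 mm long, 0.16 kg. Origin on its axis at mid-length; x runs along the axis from the flat end (-50 mm) to the button end (+50 mm; the steel button, 10 mm across, stands 2 mm proud). Its roll about x means nothing
- long_2: the other long stick, same as long_1. At the start the two lie side by side in one charger at 30 degrees to the level, flat ends low, axes parallel and 29 mm apart (3 mm gap); squeezed together they are 52 mm wide
- long_1_tip (a point): middle of long_1's button face, 52 mm from its origin along its x
- long_2_tip (a point): middle of long_2's button face, 52 mm from its origin along its x
- short_1: a short battery stick, 26 mm across, 65 mm long, lying with short_2 in the other charger; leave it alone. Origin at mid-length on its axis, x towards its button
- short_2: the other short battery stick; leave it alone
- charger_1: the sloping charger of the long pair: grey wedge fixed to the bench, 135 (x) by 104 (y) by 88 mm high, origin under its middle; its face rises at 30 degrees towards +x. The sticks rest on two saddles, 7 to 17 mm (lips 4 mm high outside the sticks) and 54 to 62 mm (36 mm wide, no lips) up from their flat ends; elsewhere the face lies 22 mm below them, free for fingers
- charger_1_stop (a point): where the undersides of the long sticks meet the end stop of their charger, midway between the two. The stop is 60 mm wide and stands 17 mm above the sticks' undersides, square to the slope
- charger_2: an identical charger that holds the short pair
- cradle: test cradle fixed to the bench: base plate 190 (x) by 100 (y) by 10 mm, origin under its middle; hood and spring plungers at -x, fixed contact wall at +x. Seated sticks lie level along x, buttons to +x, axes 49 mm above the bench, on saddles 36 mm high at x = -41 to -28 and 42 to 54 mm. Between these the sides and the space under the sticks (26 mm) are open for fingers
- cradle_wall (a point): middle of the upper edge of the contact wall's inner face: 58 mm along x from the cradle's origin, 54 mm above the bench, so 18 mm above the saddles. The wall is 70 mm wide and 14 mm thick. Cheeks beside the far saddle (x = 42 to 54 mm, 48 mm above the bench) leave 58 mm between them for the pair
- cradle_hood (a point): middle of the lower front edge of the hood: -38 mm along x, 68 mm above the bench, so 32 mm above the saddles. From here the hood reaches back to x = -82 mm; its top is 74 mm above the bench. Cheeks below it (x = -57 to -21 mm, 70 mm above the bench) leave 58 mm for the pair
- cradle_spring (a point): midway between the two released plunger faces: x = -37 mm, y = 0, 49 mm above the bench. Faces 20 mm tall (39 to 59 mm above the bench), 22 mm wide. From here to the wall is 95 mm, less than a stick (102 mm with its button), so a stick goes in flat end first, tilted 10 to 20 degrees, plungers pushed back, and is then levelled. Seated flat ends are at x = -44 mm
- plunger_1 (a joint): travel of the spring plunger on the cradle's +y side, m: 0 released (centre at y = +14.5 mm), 0.007 with a stick seated, 0.012 fully back. Spring force 1.2 N when released plus 0.4 N per mm, towards +x of the cradle. The springs pinch a stick against the wall firmly enough to hold it up by friction, so it must be pressed down on to the saddles
- plunger_2 (a joint): the same for the plunger at y = -14.5 mm
- screwdriver: loose screwdriver with a yellow handle, 170 mm, lying roughly along x; origin under its middle; leave it alone
- flux_bottle: loose white plastic bottle, 32 mm diameter, 85 mm tall, standing; origin under its base; leave it alone
- tape_roll: loose yellow roll of tape lying flat, 68 mm diameter, 19 mm high; origin under its middle; leave it alone
- pliers: loose pliers with blue handles, about 155 mm long, lying flat, 12 mm high; leave them alone
There are look-alikes about, which are no part of the job. What is shaped like the long_1 but red is not meant. Leave any red look-alike of the long_2 alone.

How it is judged (in metres and radians):
On the way, in this order (a step that is already met when the one before it is completed fails the run):
1. both long sticks are held by the fingers together and lifted well clear of where they lay (contact force between the fingers and long_1 above 1 N and contact force between the fingers and long_2 above 1 N and distance of each of long_1, long_2 from where it was at the start of the episode above 0.06 m), for 0.2 s.
2. held together in the fingers, the pair pushes both spring plungers back (contact force between the fingers and long_1 above 1 N and contact force between the fingers and long_2 above 1 N and value of joint each of plunger_1, plunger_2 above 0.004 m), for 0.1 s.
At the end, for the whole second after the job is handed in: Both long sticks lie at rest in the cradle, level along it (within 0.08 rad), buttons against the contact wall (within 4 mm), down on the saddles (axes within 3 mm of their seated height, button ends within 4 mm), and both plungers are pressed back by more than 4 mm (x of each of long_1_tip, long_2_tip in the frame of cradle above 0.054 m and z of long_1_tip in the frame of cradle between 0.045 and 0.053 m and z of long_1 in the frame of cradle between 0.046 and 0.052 m and angle between the x axis of each of long_1, long_2 and the x axis of cradle, either way round below 0.08 rad and linear speed of each of long_1, long_2 below 0.02 m/s and z of long_2_tip in the frame of cradle between 0.045 and 0.053 m and z of long_2 in the frame of cradle between 0.046 and 0.052 m and value of joint each of plunger_1, plunger_2 above 0.004 m); the robot touches nothing.
It fails at once if a short stick is shifted by more than 20 mm (distance of any of short_1, short_2 from where it was at the start of the episode above 0.02 m).
It fails at once if a tool or other loose thing on the mat is shifted by more than 25 mm (distance of any of screwdriver, flux_bottle, tape_roll, pliers from where it was at the start of the episode above 0.025 m).
It also fails if it takes over 48 s, if anything falls off the work surface, if the arm or the gripper's body presses on something with over 40 N, if the wrist force passes 120 N, or if a joint passes its speed limit or range.

## Working session

There is one attempt and no reset: what is moved stays moved. The work goes in short steps, Python scripts to look and compute and a shell command to move; the robot and the scene stay as the last step left them, time stands still between calls to the robot, and variables do not carry over. Pictures are saved under pics/ and viewed, about 8 in all and at most 12, crops included, and the job is handed in when it is done.

```bash
ls; mkdir -p pics
python3 - <<'E'
from rig import ctrl,optics,order
import cv2
s=ctrl.read_state();print(s, ctrl.hold_point_z)
for n in ["scene","side"]:
    cv2.imwrite(f"pics/{n}0.png",optics.grab_frame(n)); print(n,optics.camera_info(n))
cv2.imwrite("pics/both0.png",cv2.hconcat([cv2.imread("pics/scene0.png"),cv2.imread("pics/side0.png")]))
E
```

```text
pics
{'time': 0.0, 'qpos': array([ 5.74560763e+01,  1.87326172e+01, -1.10925091e+01,  6.02755493e+01,
        2.51513305e-04,  8.23105790e+01]), 'dq': array([ 0.00723188, -0.11609023, -0.10866483, -0.05527166,  0.05454587,
       -0.01855732]), 'tau': array([-3.45174391e-03, -4.43397117e+01,  2.62441224e+01,  1.54169899e-02,
       -1.98469320e-04,  1.64438084e-06]), 'ee_pos': array([230.84238802, 498.55688778, 230.49435116]), 'tool_rot': array([[ 4.20314596e-01,  9.07377948e-01, -9.48935906e-04],
       [ 9.07376774e-01, -4.20315599e-01, -1.47885397e-03],
       [-1.74073204e-03, -2.39458492e-04, -9.99998456e-01]]), 'contact_force': array([-0.01281772,  0.21510645,  0.82643765]), 'moment': array([-0.01194529, -0.04584333, -0.00406306]), 'grip_width': 85.80755903188518} 18.700000000000003
scene {'mtx': array([[440.18647119,   0.        , 262.91538431],
       [  0.        , 440.18647119, 194.45076654],
       [  0.        ,   0.        ,   1.        ]]), 'k1': 0.049247589366699616, 'rvec': array([ 2.3683824 ,  0.95452423, -0.31512858]), 'tvec': array([-305.97609095, -245.53240604, 1570.12674171])}
side {'mtx': array([[459.61974125,   0.        , 259.042319  ],
       [  0.        , 459.61974125, 190.66112859],
       [  0.        ,   0.        ,   1.        ]]), 'k1': -0.13889907633215645, 'rvec': array([ 2.11904457, -0.4377573 ,  0.20739534]), 'tvec': array([-455.90393458,  174.18036495, 1004.56547707])}
```

View pics/scene0.png

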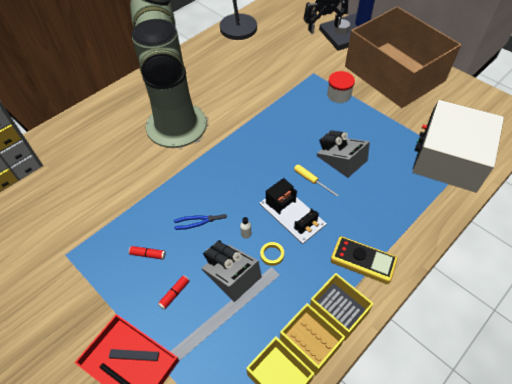

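View pics/side0.png

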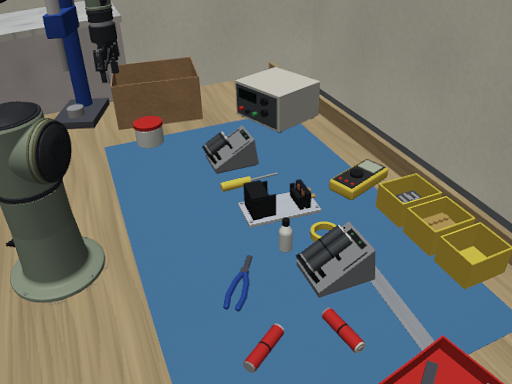

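```bash
cat > h.py <<'E'
import numpy as np, cv2
from rig import ctrl,optics,order
from scipy.optimize import least_squares
def undist(c,uv):
    m=c["mtx"]; d=(np.atleast_2d(uv)-[m[0,2],m[1,2]])/[m[0,0],m[1,1]]
    n=d.copy()
    for _ in range(20): n=d/(1+c["k1"]*(n**2).sum(1,keepdims=True))
    return n
def proj(c,P):
    return cv2.projectPoints(np.atleast_2d(P).astype(float),c["rvec"],c["tvec"],c["mtx"],np.array([c["k1"],0,0,0.]))[0][:,0]
def onplane(c,uv,z):
    R=cv2.Rodrigues(c["rvec"])[0]; C=-R.T@c["tvec"]
    d=np.c_[undist(c,uv),np.ones(len(np.atleast_2d(uv)))]@R
    return C+d*((z-C[2])/d[:,2])[:,None]
def rz(a): a=np.radians(a); return np.array([[np.cos(a),-np.sin(a),0],[np.sin(a),np.cos(a),0],[0,0,1]])
E
python3 - <<'E'
from h import *
sc,sd=optics.camera_info("scene"),optics.camera_info("side"); w=optics.camera_info("wrist")
print("scene: charger,cradle,charger2",onplane(sc,[(232,272),(293,212),(343,155)],30).round())
print("side:",onplane(sd,[(337,262),(280,205),(230,152)],30).round())
print(w)
a=cv2.imread("pics/scene0.png")[175:300,195:335]; cv2.imwrite("pics/sc.png",cv2.resize(a,None,fx=4.8,fy=4.8,interpolation=cv2.INTER_CUBIC))
a=cv2.imread("pics/side0.png")[165:300,230:385]; cv2.imwrite("pics/sd.png",cv2.resize(a,None,fx=4.4,fy=4.4,interpolation=cv2.INTER_CUBIC))
cv2.imwrite("pics/w0.png",optics.grab_frame("wrist"))
E
```

```text
scene: charger,cradle,charger2 [[ 565. -266.   30.]
 [ 555.   -4.   30.]
 [ 525.  275.   30.]]
side: [[ 565. -260.   30.]
 [ 543.  -21.   30.]
 [ 522.  289.   30.]]
{'mtx': array([[297.30771039,   0.        , 253.52423509],
       [  0.        , 297.30771039, 191.16522384],
       [  0.        ,   0.        ,   1.        ]]), 'k1': -0.05216088685304863, 'rvec': array([-2.44153958, -1.55981367, -0.21761056]), 'tvec': array([-549.37708251,  -35.80039672,  379.27958284])}
```

View pics/sd.png

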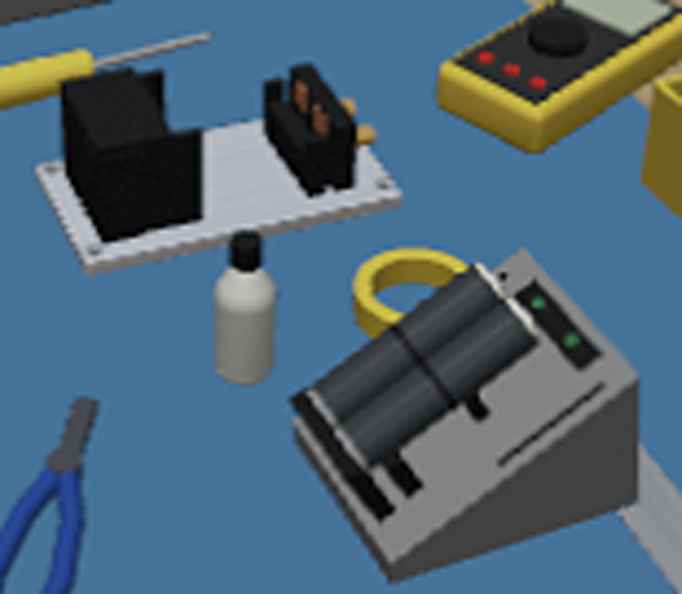

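View pics/sc.png

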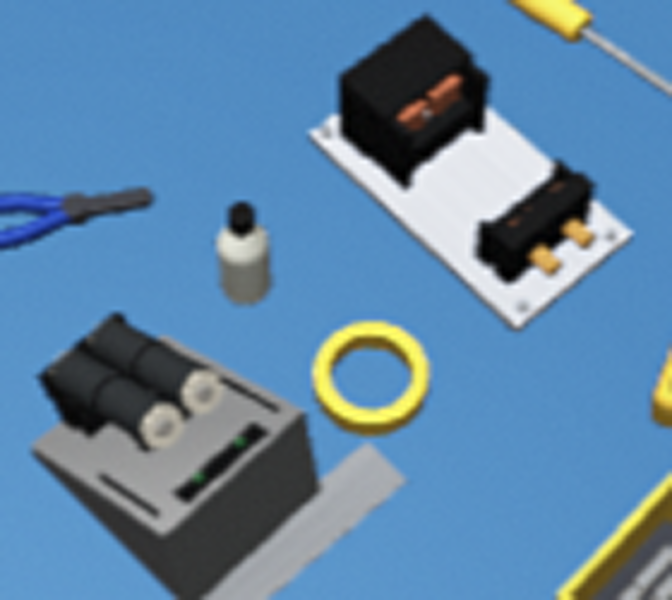

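View pics/w0.png

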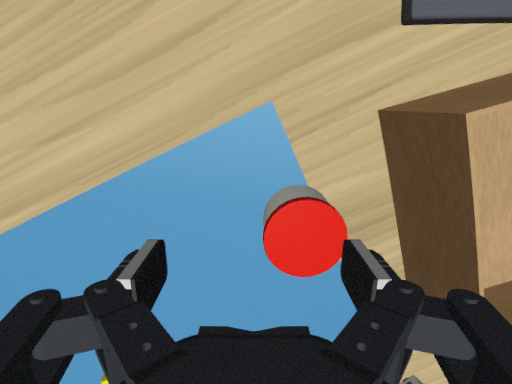

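```bash
cat > fit0.py <<'E'
from h import *
sc,sd=optics.camera_info("scene"),optics.camera_info("side")
S=lambda u,v:(195+(u+.5)/4.8-.5,175+(v+.5)/4.8-.5); D=lambda u,v:(230+(u+.5)/4.4-.5,165+(v+.5)/4.4-.5)
cr=[(sd,D(38,170),(-95,50,10)),(sd,D(90,263),(-95,-50,10)),(sd,D(400,195),(95,-50,10)),
(sc,S(310,132),(-95,-50,10)),(sc,S(517,323),(95,-50,10)),(sc,S(633,234),(95,50,10))]
ch=[(sd,D(520,251),(67.5,52,88)),(sd,D(637,378),(67.5,-52,88)),(sd,D(637,502),(67.5,-52,0)),(sd,D(391,581),(-67.5,-52,0)),(sd,D(391,566),(-67.5,-52,10)),(sd,D(296,425),(-67.5,52,10)),
(sc,S(163,535),(67.5,-52,88)),(sc,S(304,413),(67.5,52,88)),(sc,S(318,490),(67.5,52,0)),(sc,S(33,448),(-67.5,-52,10))]
def fit(o,p0):
    f=lambda p:np.concatenate([proj(c,rz(p[2])@np.array(m)+[p[0],p[1],0])[0]-uv for c,uv,m in o])
    r=least_squares(f,p0,loss="soft_l1"); print(r.x.round(2)); print(f(r.x).reshape(-1,2).round(1).tolist()); return r.x
pc=fit(cr,[550,-10,0]); ph=fit(ch,[565,-262,0])
# buttons at unknown slope pos: world triangulated on axis-plane in charger frame
R=rz(ph[2]); n=np.array([-.5,0,np.sqrt(3)/2]); e=np.array([np.sqrt(3)/2,0,.5])
for c,uv in [(sc,S(160,425)),(sc,S(203,390))]:
    Rc=cv2.Rodrigues(c["rvec"])[0]; C=-Rc.T@c["tvec"]; d=np.append(undist(c,uv)[0],1)@Rc
    Cl=R.T@(C-[ph[0],ph[1],0]); dl=R.T@d; o=np.array([-67.5,0,10])+35*n
    t=(o-Cl)@n/(dl@n); q=Cl+t*dl; print("button local",q.round(1),"s",((q-o)@e).round(1), "world",(R@q+[ph[0],ph[1],0]).round(1))
E
python3 fit0.py
```

```text
[549.03   2.14  -4.18]
[[-1.1, -0.5], [-1.3, 0.7], [0.1, 0.3], [0.3, 0.9], [0.6, 1.3], [0.2, 0.2]]
[ 5.5544e+02 -2.5986e+02 -3.4000e-01]
[[2.5, -1.9], [3.2, -2.1], [-2.3, 1.3], [-2.8, 2.9], [-2.5, 2.9], [-3.5, 2.6], [4.2, 2.5], [3.6, 1.2], [1.1, -0.4], [-0.1, 0.4]]
button local [  9.6 -14.2  94.9] s 109.2 world [ 565.  -274.1   94.9]
button local [11.5 16.4 96. ] s 111.4 world [ 567.  -243.6   96. ]
```

```bash
cat >> fit0.py <<'E'
print("free dims")
f=lambda p:np.concatenate([proj(c,rz(p[2])@np.array([p[3+(m[0]>0)],np.sign(m[1])*p[5],{0:0,10:p[6],88:p[6]+(p[4]-p[3])*np.tan(np.pi/6)}[m[2]]])+[p[0],p[1],0])[0]-uv for c,uv,m in ch]+[[(p[3]+p[4])/10]])
r=least_squares(f,[555,-260,0,-67,67,52,10],loss="soft_l1");print(r.x.round(2)); print(f(r.x)[:-1].reshape(-1,2).round(1).tolist())
E
python3 fit0.py|tail -2
```

```text
[ 554.53 -261.8    -1.05  -60.7    60.7    51.06   17.43]
[[0.5, 0.0], [0.2, -0.3], [-5.1, 3.0], [-0.4, 2.2], [0.1, -0.4], [-0.3, -0.1], [1.5, 0.9], [0.8, 0.5], [-1.7, -1.2], [0.8, 0.5]]
```

```bash
cat >> h.py <<'E'
from scipy.spatial.transform import Rotation as Ro
def camtool():
    s=ctrl.read_state(); c=optics.camera_info("wrist"); R=cv2.Rodrigues(c["rvec"])[0]; T=s["tool_rot"]
    return T.T@(-R.T@c["tvec"]-s["ee_pos"]), T.T@R.T   # cam pos, cam axes in tool
def plan(Rt,pt):
    "rotation first (about TCP), then shift in the target's axes"
    s=ctrl.read_state(); rv=Ro.from_matrix(s["tool_rot"].T@Rt).as_rotvec()
    print("turn total",rv.round(4),"deg",np.degrees(np.linalg.norm(rv)).round(2)," shift in target axes m",(Rt.T@(np.array(pt)-s["ee_pos"])/1000).round(4))
def tool(yaw,tilt):
    "jaws along local y; tilt = slope angle of sticks (button up towards +x)"
    t=np.radians(tilt); z=np.array([np.sin(t),0,-np.cos(t)]); x=np.array([0,1.,0])
    return rz(yaw)@np.c_[x,np.cross(z,x),z]
E
python3 - <<'E'
from h import *
p,A=camtool(); print(p.round(1)); print(A.round(3))
plan(tool(-.7,30),[446,-260,220])
s=ctrl.read_state()
print((s["tool_rot"].T@(np.array([446,-260,220])-s["ee_pos"])).round(1))
E
```

```text
[   0.2  -70.1 -143. ]
[[ 1.    -0.     0.   ]
 [ 0.     0.961  0.276]
 [-0.    -0.276  0.961]]
turn total [-0.5162  0.1116 -0.4116] deg 38.36  shift in target axes m [-0.756   0.1889  0.1214]
[-598.   514.1   11.4]
```

```bash
R='[0,0,0,-0.0427,0.0367,0.0008,0.0854]'; python3 -m pendant '[[[0,0,0,-0.0427,0.0367,0.0008,0.0854],[0,0,0,-0.0427,0.0367,0.0008,0.0854],[0,0,0,-0.0427,0.0367,0.0008,0.0854],[0,0,0,-0.0427,0.0367,0.0008,0.0854],[0,0,0,-0.0427,0.0367,0.0008,0.0854],[0,0,0,-0.0427,0.0367,0.0008,0.0854],[0,0,0,-0.0427,0.0367,0.0008,0.0854],[0,0,0,-0.0427,0.0367,0.0008,0.0854],[0,0,0,-0.0427,0.0367,0.0008,0.0854],[0,0,0,-0.0427,0.0367,0.0008,0.0854],[0,0,0,-0.0427,0.0367,0.0008,0.0854],[0,0,0,-0.0427,0.0367,0.0008,0.0854]]]' 30
python3 -m pendant '[[[0,0,0,-0.0427,0.0367,0.0008,0.0854],[0,0,0,-0.0427,0.0367,0.0008,0.0854],[-0.129,0.028,-0.103,0,0,0,0.0854],[-0.129,0.028,-0.103,0,0,0,0.0854],[-0.129,0.028,-0.103,0,0,0,0.0854],[-0.129,0.028,-0.103,0,0,0,0.0854],[0,0,0,0,0,0,0.0854],[0,0,0,0,0,0,0.0854]]]'
python3 - <<'E'
from h import *
plan(tool(-.7,30),[446,-260,220])
print(ctrl.read_state()["qpos"].round(1))
c=optics.camera_info("wrist"); np.save("c1.npy",c,allow_pickle=True)
cv2.imwrite("pics/w1.png",cv2.resize(optics.grab_frame("wrist"),(800,600),interpolation=cv2.INTER_CUBIC))
E
```

```text
time: 1.65
ee_pos: [415.5, -152.9, 221.6]
tool_rot: [[0.421, 0.907, 0.0], [0.907, -0.421, 0.0], [0.0, 0.0, -1.0]]
contact_force: [1.3, 1.7, 0.6]
grip_width: 85.7
time: 2.65
ee_pos: [446.5, -259.9, 220.6]
tool_rot: [[0.013, 0.866, 0.5], [1.0, -0.012, -0.005], [0.001, 0.5, -0.866]]
contact_force: [0.0, -0.1, 0.3]
grip_width: 85.2
turn total [-0.0003 -0.0008 -0.0014] deg 0.09  shift in target axes m [-0.0001 -0.0007  0.0003]
[-52.    0.8 -42.5  26.9  23.  -47.2]
```

View pics/w1.png

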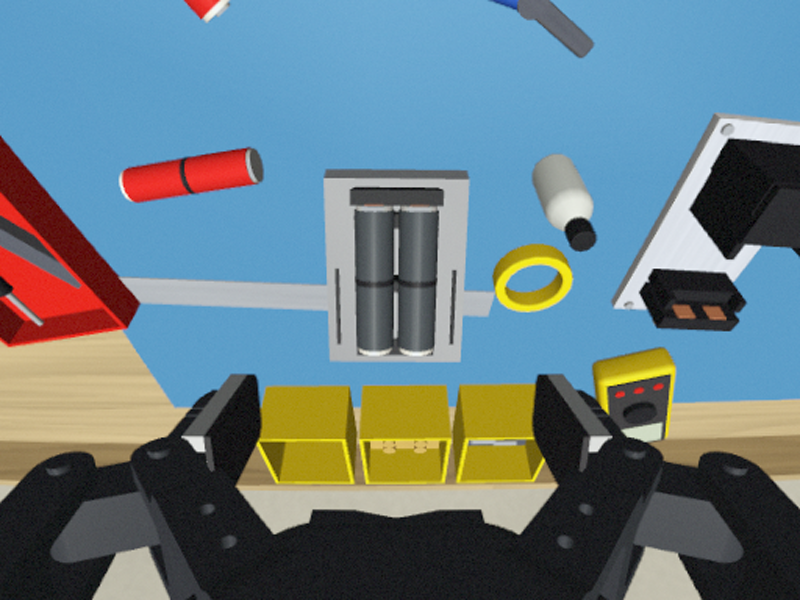

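Run:
```python
import cv2
a=cv2.imread("pics/w1.png"); a=cv2.resize(a,(512,384),interpolation=cv2.INTER_AREA)
from h import *
a=optics.grab_frame("wrist"); np.save("c1.npy",optics.camera_info("wrist"),allow_pickle=True)
cv2.imwrite("pics/w1c.png",cv2.resize(a[100:240,195:310],None,fx=4.25,fy=4.25,interpolation=cv2.INTER_CUBIC))
```

```text
(no output)
```

View pics/w1c.png

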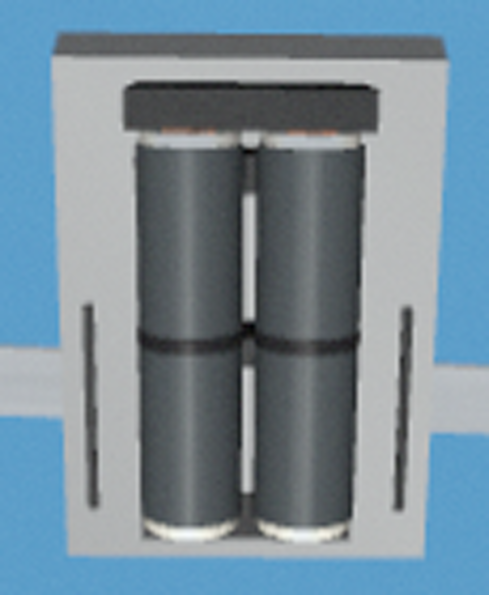

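```bash
cat > fit1.py <<'E'
from h import *
sc=optics.camera_info("scene"); w=np.load("c1.npy",allow_pickle=True).item()
S=lambda u,v:(195+(u+.5)/4.8-.5,175+(v+.5)/4.8-.5); W=lambda u,v:(195+(u+.5)/4.25-.5,100+(v+.5)/4.25-.5)
e=np.array([np.cos(np.pi/6),0,.5]); n=np.array([-.5,0,np.cos(np.pi/6)])
J=np.array([0,1.,0])
ob=[(w,W(191,131),-50*e+13*n-14.5*J),(w,W(310,131),-50*e+13*n+14.5*J),(w,W(192,542),50*e+13*n-14.5*J),(w,W(306,542),50*e+13*n+14.5*J),
(sc,S(160,425),52*e-14.5*J),(sc,S(203,390),52*e+14.5*J)]
def run(o):
    f=lambda p:np.concatenate([(proj(c,rz(p[3])@m+p[:3])[0]-uv) for c,uv,m in o])
    r=least_squares(f,[521,-260,70,0]); print(r.x.round(2)); print(f(r.x).reshape(-1,2).round(2).tolist()); return r.x
run(ob[:4]); p=run(ob)
# charger face, low-edge heights: pix -> known width
print(onplane(w,[W(52,57),W(447,57)],17).round(1), onplane(w,[W(70,555),W(424,555)],88).round(1))
R=rz(p[3]); print("charger face height under axis plane at front corner:")
E
python3 fit1.py
```

```text
[ 530.42 -260.62   82.94   -0.92]
[[-1.05, 0.15], [1.03, 0.25], [-0.31, -0.25], [0.33, -0.2]]
[ 528.7  -260.78   84.68   -1.17]
[[-1.15, -0.35], [1.19, -0.14], [-0.74, 0.05], [0.11, 0.18], [1.22, -0.18], [0.54, -0.06]]
[[ 492.2 -312.1   17. ]
 [ 493.5 -208.2   17. ]] [[ 614.6 -314.3   88. ]
 [ 616.  -210.5   88. ]]
charger face height under axis plane at front corner:
```

```bash
cat >> fit1.py <<'E'
print("split")
def run2(o,k):
    def f(p):
        r=[]
        for c,uv,m in o:
            if c is w:
                r+=[proj(c,rz(p[3])@(m-13*n)+p[:3])[0][0]-uv[0],proj(c,rz(p[3])@m+p[:3])[0][1]-uv[1]]
            else: r+=list((proj(c,rz(p[3])@m+p[:3])[0]-uv)*k)
        return np.array(r)
    x=least_squares(f,[521,-260,70,0]).x; print(x.round(2),f(x).reshape(-1,2).round(2).tolist())
    c=x[:3]-35*n; print("normal excess over face",((c[2]-17)*n[2]+(c[0]-493)*n[0]).round(2))
    return x
run2(ob[:4],1); run2(ob,1); run2(ob,.4)
E
python3 fit1.py | sed -n '/split/,$p'
```

```text
split
[ 529.71 -260.58   83.7    -0.93] [[-0.47, -0.01], [0.45, 0.1], [0.17, -0.08], [-0.15, -0.02]]
normal excess over face 4.4
[ 528.49 -260.73   84.92   -1.17] [[-0.55, -0.39], [0.54, -0.18], [-0.23, 0.11], [-0.4, 0.24], [1.17, -0.28], [0.49, -0.16]]
normal excess over face 6.08
[ 529.25 -260.6    84.17   -0.97] [[-0.5, -0.13], [0.48, -0.01], [0.09, 0.01], [-0.18, 0.08], [0.6, -0.01], [0.31, 0.03]]
normal excess over face 5.05
```

Run:
```python
from h import *
n=np.array([-.5,0,np.cos(np.pi/6)]); C=np.array([530.3,-260.6,82.5])
R=tool(-.95,30); plan(R,C+rz(-.95)@(-22*n)); 
p,_=camtool(); print(p)
```

```text
turn total [ 0.0004 -0.0033  0.0041] deg 0.3  shift in target axes m [0.0006 0.0029 0.1834]
[   0.23264665  -69.78126157 -142.91631989]
```

```bash
python3 -m pendant '[[[0,-0.0033,0.004,0.0006,0.003,0.027,0.0854],[0,0,0,0,0,0.027,0.0854],[0,0,0,0,0,0.027,0.0854],[0,0,0,0,0,0.027,0.0854],[0,0,0,0,0,0.027,0.0854],[0,0,0,0,0,0.027,0.0854],[0,0,0,0,0,0.0105,0.0854],[0,0,0,0,0,0.0105,0.0854],[0,0,0,0,0,0,0.0854],[0,0,0,0,0,0,0.0854]]]' 30
python3 - <<'E'
from h import *
s=ctrl.read_state(); print(s["contact_force"].round(1),s["moment"].round(2))
n=np.array([-.5,0,np.cos(np.pi/6)]); C=np.array([530.3,-260.6,82.5])
plan(tool(-.95,30),C+rz(-.95)@(-22*n))
cv2.imwrite("pics/w2.png",optics.grab_frame("wrist"))
cv2.imwrite("pics/s2.png",cv2.hconcat([cv2.resize(optics.grab_frame("side")[165:300,230:385],None,fx=2.5,fy=2.5),cv2.resize(optics.grab_frame("wrist")[:,80:432],(0,0),fx=.879,fy=.879)[:337]]))
E
```

```text
time: 4.0
ee_pos: [540.4, -260.4, 63.8]
tool_rot: [[0.017, 0.865, 0.501], [1.0, -0.015, -0.008], [0.0, 0.501, -0.865]]
contact_force: [-0.5, 0.2, -0.1]
grip_width: 85.4
[-0.5  0.2 -0.1] [0.01 0.47 0.04]
turn total [ 0.0011  0.0001 -0.0004] deg 0.07  shift in target axes m [-0.0004  0.0006  0.0007]Traceback (most recent call last):
  File "<stdin>", line 6, in <module>
cv2.error: OpenCV(4.12.0) /io/opencv/modules/core/src/matrix_operations.cpp:64: error: (-215:Assertion failed) src[i].dims <= 2 && src[i].rows == src[0].rows && src[i].type() == src[0].type() in function 'hconcat'
```

```bash
python3 -m pendant '[[[0,0,0,0,0,0,0.07],[0,0,0,0,0,0,0.06],[0,0,0,0,0,0,0.055],[0,0,0,0,0,0,0.050],[0,0,0,0,0,0,0.040],[0,0,0,0,0,0,0.030],[0,0,0,0,0,0,0.03],[0,0,0,0,0,0,0.03]]]' 50
python3 - <<'E'
from h import *
cv2.imwrite("pics/w3.png",optics.grab_frame("wrist"))
E
```

```text
time: 5.15
ee_pos: [540.3, -260.4, 63.4]
tool_rot: [[0.017, 0.866, 0.501], [1.0, -0.015, -0.008], [0.0, 0.501, -0.866]]
contact_force: [-3.4, -0.9, 5.0]
grip_width: 50.2
```

View pics/w3.png

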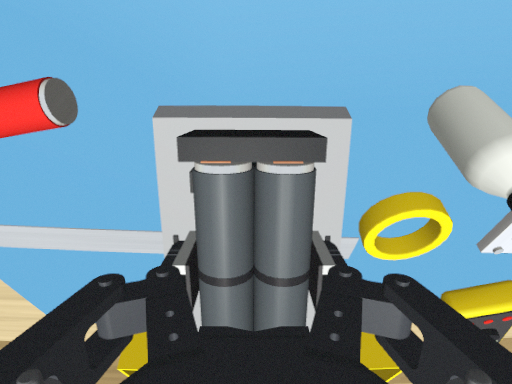

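Run:
```python
from h import *
a=cv2.cvtColor(cv2.imread("pics/w3.png"),cv2.COLOR_BGR2GRAY)
for r in (185,200,215): print(r,[(c,int(a[r,c])) for c in list(range(188,202))],'\n',[(c,int(a[r,c])) for c in range(247,262)],'\n',[(c,int(a[r,c])) for c in range(308,320)])
a=cv2.imread("pics/w3.png")[125:340,150:360]; cv2.imwrite("pics/w3c.png",cv2.resize(a,None,fx=2.75,fy=2.75,interpolation=cv2.INTER_CUBIC))
```

```text
185 [(188, 204), (189, 187), (190, 117), (191, 88), (192, 88), (193, 72), (194, 72), (195, 80), (196, 87), (197, 86), (198, 90), (199, 94), (200, 93), (201, 96)] 
 [(247, 78), (248, 76), (249, 71), (250, 68), (251, 66), (252, 56), (253, 47), (254, 48), (255, 60), (256, 64), (257, 70), (258, 77), (259, 81), (260, 84), (261, 84)] 
 [(308, 91), (309, 84), (310, 82), (311, 81), (312, 76), (313, 75), (314, 80), (315, 149), (316, 203), (317, 204), (318, 204), (319, 202)]
200 [(188, 203), (189, 204), (190, 204), (191, 204), (192, 202), (193, 181), (194, 104), (195, 78), (196, 80), (197, 86), (198, 88), (199, 92), (200, 91), (201, 96)] 
 [(247, 77), (248, 74), (249, 72), (250, 69), (251, 65), (252, 58), (253, 52), (254, 48), (255, 60), (256, 65), (257, 71), (258, 75), (259, 79), (260, 83), (261, 85)] 
 [(308, 85), (309, 86), (310, 80), (311, 74), (312, 74), (313, 77), (314, 151), (315, 204), (316, 202), (317, 202), (318, 203), (319, 201)]
215 [(188, 203), (189, 202), (190, 203), (191, 204), (192, 204), (193, 204), (194, 169), (195, 96), (196, 77), (197, 81), (198, 84), (199, 88), (200, 90), (201, 93)] 
 [(247, 78), (248, 78), (249, 73), (250, 71), (251, 60), (252, 63), (253, 49), (254, 49), (255, 64), (256, 68), (257, 73), (258, 80), (259, 80), (260, 85), (261, 85)] 
 [(308, 81), (309, 82), (310, 74), (311, 72), (312, 75), (313, 137), (314, 202), (315, 202), (316, 202), (317, 202), (318, 204), (319, 202)]
```

View pics/w3c.png

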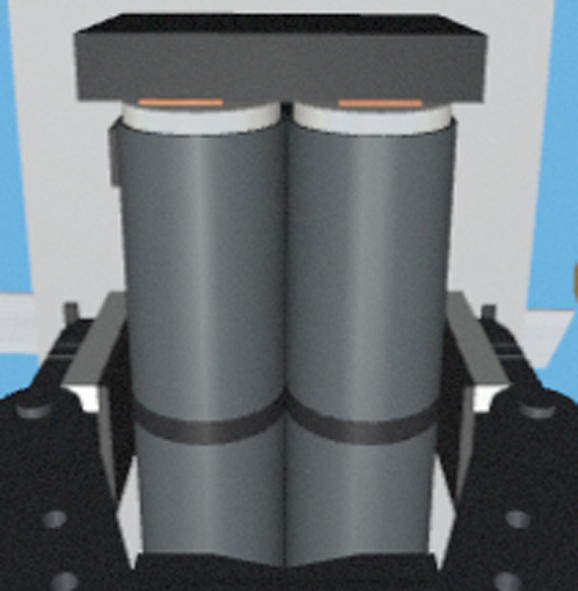

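```bash
python3 -m pendant '[[[0,0,0,0,0,-0.004,0.03],[0,0,0,0,0,-0.008,0.03],[0,0,0,0,0,-0.015,0.03],[0,0,0,0,0,-0.02,0.03],[0,0,0,0,0,-0.02,0.03],[0,0,0,0,0,-0.02,0.03],[0,0,0,0,0.0125,-0.0217,0.03],[0,0,0,0,0.0125,-0.0217,0.03],[0,0,0,0,0.0125,-0.0217,0.03],[0,0,0,0,0.0125,-0.0217,0.03],[0,0,0,0,0,0,0.03]]]' 60
python3 - <<'E'
from h import *
plan(tool(-4.2,0),[620,0,250])
E
```

```text
time: 6.58
ee_pos: [496.7, -260.1, 240.8]
tool_rot: [[0.017, 0.865, 0.502], [1.0, -0.014, -0.011], [-0.002, 0.502, -0.865]]
contact_force: [-0.5, -0.4, -3.3]
grip_width: 50.3
turn total [ 0.5262 -0.0126  0.0554] deg 30.32  shift in target axes m [ 0.2684  0.1039 -0.0092]
```

```bash
python3 -m pendant '[[[0.1316,-0.003,0.014,0,0,0,0.03],[0.1316,-0.003,0.014,0,0,0,0.03],[0.1316,-0.003,0.014,0,0,0,0.03],[0.1316,-0.003,0.014,0,0,0,0.03],[0,0,0,0.0448,0.0173,-0.0015,0.03],[0,0,0,0.0448,0.0173,-0.0015,0.03],[0,0,0,0.0448,0.0173,-0.0015,0.03],[0,0,0,0.0448,0.0173,-0.0015,0.03],[0,0,0,0.0448,0.0173,-0.0015,0.03],[0,0,0,0.0448,0.0173,-0.0015,0.03],[0,0,0,0,0,0,0.03],[0,0,0,0,0,0,0.03]]]'
python3 - <<'E'
from h import *
plan(tool(-4.2,0),[620,0,250])
np.save("c4.npy",optics.camera_info("wrist"),allow_pickle=True); s=ctrl.read_state();np.save("s4.npy",s,allow_pickle=True)
a=optics.grab_frame("wrist");cv2.imwrite("pics/w4.png",a)
cv2.imwrite("pics/w4c.png",cv2.resize(a[0:240,110:410],None,fx=2.5,fy=2.5,interpolation=cv2.INTER_CUBIC))
E
```

```text
time: 8.07
ee_pos: [618.8, 0.8, 246.8]
tool_rot: [[0.073, 0.997, -0.005], [0.997, -0.073, 0.003], [0.003, -0.005, -1.0]]
contact_force: [0.0, -0.3, -2.7]
grip_width: 50.2
turn total [-0.0052 -0.003   0.0003] deg 0.34  shift in target axes m [-0.0007  0.0013 -0.0032]
```

View pics/w4c.png

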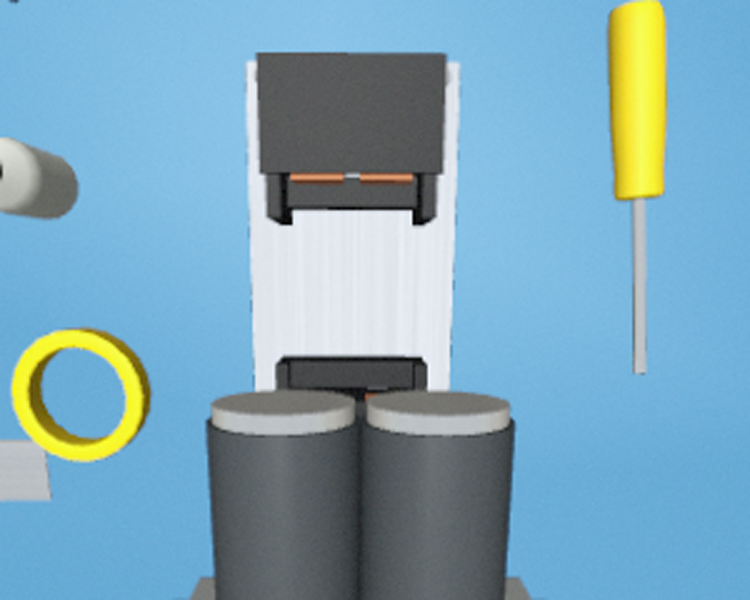

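```bash
cat > fit2.py <<'E'
from h import *
w=np.load("c4.npy",allow_pickle=True).item(); s=np.load("s4.npy",allow_pickle=True).item(); T=s["tool_rot"]; p0=s["ee_pos"]
W=lambda u,v:(110+(u+.5)/2.5-.5,(v+.5)/2.5-.5)
nan=np.nan
ob=[(W(247,62),(-95,-50,10)),(W(460,62),(-95,50,10)),(W(351,173),(-38,0,74)),(W(351,53),(-82,0,74)),(W(352,357),(42,0,48)),
(W(277,357),(42,nan,48)),(W(426,357),(42,nan,48))]
ob=ob[:5]
f=lambda p:np.concatenate([proj(w,rz(p[2])@np.array(m)+[p[0],p[1],0])[0]-uv for uv,m in ob])
r=least_squares(f,[549,2,-4]).x; print("cradle",r.round(2),f(r).reshape(-1,2).round(2).tolist())
# edges at v=390: check yaw from plate side edges
q=onplane(w,[W(247,62),W(258,390),W(460,62),W(448,390)],10); print(q.round(1), np.degrees(np.arctan2(q[1,1]-q[0,1],q[1,0]-q[0,0])).round(2),np.degrees(np.arctan2(q[3,1]-q[2,1],q[3,0]-q[2,0])).round(2), "plate width",np.linalg.norm(q[2]-q[0]).round(1))
# sticks in tool frame: params y_flat, z_axis, pitch, xc
g=lambda P:proj(w,T@np.array(P)+p0)[0]
def h(p):
    c,sn=np.cos(p[2]),np.sin(p[2]); F=np.array([p[3],p[0],p[1]]); N=np.array([0,-sn,-c])
    top=[g(F+13*N+[sx,0,0]) for sx in(-13,13)]; bot=[g(F-13*N+[sx,0,0]) for sx in(-13,13)]
    L=g(F+[-26,0,0]);Rr=g(F+[26,0,0])
    return np.array([top[0][1]-W(0,418)[1],bot[0][1]-W(0,392)[1],L[0]-W(211,0)[0],Rr[0]-W(512,0)[0]])
x=least_squares(lambda p:np.r_[h(p),p[2]*20],[-50,-22,0,0]).x; print("stick: y_flat,z_axis,pitch,xc",x.round(3),h(x).round(2))
E
python3 fit2.py
```

```text
cradle [549.17   3.38  -4.38] [[-0.62, -0.73], [-0.01, -0.41], [0.25, -0.65], [0.3, -0.56], [-0.03, 2.73]]
[[451.5 -38.6  10. ]
 [605.4 -49.7  10. ]
 [458.7  60.5  10. ]
 [612.6  47.9  10. ]] -4.13 -4.67 plate width 99.3
stick: y_flat,z_axis,pitch,xc [-4.7061e+01 -1.6367e+01  7.0000e-03  5.6900e-01] [ 0.04 -0.05  0.   -0.  ]
```

```bash
sed -i 's/(W(352,357),(42,0,48))/(W(352,357),(42,0,10))/' fit2.py; python3 fit2.py
```

```text
cradle [549.82   3.22  -4.45] [[-0.61, -0.17], [-0.02, 0.26], [0.19, 0.05], [0.29, 0.17], [0.05, -0.39]]
[[451.5 -38.6  10. ]
 [605.4 -49.7  10. ]
 [458.7  60.5  10. ]
 [612.6  47.9  10. ]] -4.13 -4.67 plate width 99.3
stick: y_flat,z_axis,pitch,xc [-4.7061e+01 -1.6367e+01  7.0000e-03  5.6900e-01] [ 0.04 -0.05  0.   -0.  ]
```

```bash
cat > ins.py <<'E'
from h import *
import sys
CR=np.array([549.8,3.1,0]); YAW=-4.4; YF,ZA,XC=-47.,-18.,0.6
def tcp(Fx,Fz,th,Fy=0):
    t=np.radians(th); e=np.array([np.cos(t),0,np.sin(t)]); n=np.array([-np.sin(t),0,np.cos(t)])
    return CR+rz(YAW)@(np.array([Fx,Fy-XC,Fz])-YF*e+ZA*n)
def where():
    s=ctrl.read_state(); T=s["tool_rot"]; F=rz(YAW).T@(s["ee_pos"]+T@np.array([XC,YF,ZA])-CR); u=rz(YAW).T@T[:,1]
    print("F",F.round(1),"tip",(F+102*u).round(1),"tilt",np.degrees(np.arcsin(u[2])).round(2),"yawerr",np.degrees(np.arctan2(u[1],u[0])).round(2),"roll",np.degrees(T[2,0]).round(2),
     "force(cradle)",(rz(YAW).T@s["contact_force"]).round(1),"t",round(s["time"],2),"w",s["grip_width"].round(1))
if __name__=="__main__":
    where()
    if len(sys.argv)>1:
        a=list(map(float,sys.argv[1:])); plan(tool(YAW,a[2]),tcp(*a))
E
python3 ins.py -12 136 13; python3 ins.py -12 56 13
```

```text
Traceback (most recent call last):
  File "ins.py", line 12, in <module>
    where()
    ~~~~~^^
  File "ins.py", line 10, in where
    "force(cradle)",(rz(YAW).T@s["contact_force"]).round(1),"t",round(s["time"],2),"w",s["grip_width"].round(1))
                                                                                       ^^^^^^^^^^^^^^^^^^^^^
AttributeError: 'float' object has no attribute 'round'
Traceback (most recent call last):
  File "ins.py", line 12, in <module>
    where()
    ~~~~~^^
  File "ins.py", line 10, in where
    "force(cradle)",(rz(YAW).T@s["contact_force"]).round(1),"t",round(s["time"],2),"w",s["grip_width"].round(1))
                                                                                       ^^^^^^^^^^^^^^^^^^^^^
AttributeError: 'float' object has no attribute 'round'
```

```bash
sed -i 's/s\["grip_width"\].round(1)/round(float(s["grip_width"]),1)/' ins.py
python3 ins.py -12 136 13
```

```text
F [ 22.1   2.9 265.4] tip [124.1   3.1 264.9] tilt -0.27 yawerr 0.16 roll 0.17 force(cradle) [-0.7 -1.1 -2.9] t 8.12 w 50.3
turn total [-0.2315 -0.0033  0.0024] deg 13.27  shift in target axes m [-0.003  -0.057   0.1081]
```

```bash
python3 -m pendant '[[[-0.1158,-0.0016,0.0012,0,0,0,0.03],[-0.1158,-0.0016,0.0012,0,0,0,0.03],[0,0,0,-0.0006,-0.0114,0.0216,0.03],[0,0,0,-0.0006,-0.0114,0.0216,0.03],[0,0,0,-0.0006,-0.0114,0.0216,0.03],[0,0,0,-0.0006,-0.0114,0.0216,0.03],[0,0,0,-0.0006,-0.0114,0.0216,0.03],[0,0,0,0,0,0,0.03],[0,0,0,0,0,0,0.03],[0,0,0,0,0,0,0.03]]]'
python3 ins.py -12 56 13
```

```text
time: 9.38
ee_pos: [590.0, -0.1, 131.6]
tool_rot: [[0.077, 0.97, 0.229], [0.997, -0.075, -0.017], [0.0, 0.23, -0.973]]
contact_force: [-0.6, 0.1, -1.6]
grip_width: 50.0
F [ -9.6   0.4 138.4] tip [ 89.7   0.5 161.8] tilt 13.27 yawerr 0.01 roll 0.02 force(cradle) [-0.6  0.  -1.6] t 9.38 w 50.0
turn total [ 0.0048 -0.0003  0.0001] deg 0.27  shift in target axes m [-0.0005 -0.021   0.0799]
```

```bash
python3 -m pendant '[[[0.0048,0,0,-0.0005,-0.004,0.015,0.03],[0,0,0,0,-0.004,0.015,0.03],[0,0,0,0,-0.004,0.015,0.03],[0,0,0,0,-0.004,0.015,0.03],[0,0,0,0,0,0,0.03],[0,0,0,0,0,0,0.03]]]'
python3 ins.py -12 56 13
python3 - <<'E'
from h import *
np.save("c5.npy",optics.camera_info("wrist"),allow_pickle=True);np.save("s5.npy",ctrl.read_state(),allow_pickle=True)
w=optics.grab_frame("wrist"); d=optics.grab_frame("side"); cv2.imwrite("pics/w5.png",w);cv2.imwrite("pics/d5.png",d)
a=cv2.resize(w[0:260,150:360],None,fx=2.3,fy=2.3,interpolation=cv2.INTER_CUBIC)
b=cv2.resize(d[110:230,235:325],None,fx=3.4,fy=3.4,interpolation=cv2.INTER_CUBIC)
o=np.zeros((598,800,3),np.uint8); o[:a.shape[0],:a.shape[1]]=a; o[:b.shape[0],490:490+b.shape[1]]=b; cv2.imwrite("pics/v5.png",o)
E
```

```text
time: 10.12
ee_pos: [586.8, 0.1, 68.3]
tool_rot: [[0.076, 0.972, 0.222], [0.997, -0.074, -0.016], [0.0, 0.223, -0.975]]
contact_force: [-0.3, -0.3, -2.6]
grip_width: 49.6
F [-12.7   0.4  75.3] tip [86.7  0.5 98.1] tilt 12.87 yawerr 0.04 roll 0.03 force(cradle) [-0.3 -0.3 -2.6] t 10.12 w 49.6
turn total [-0.0023 -0.0006  0.0007] deg 0.14  shift in target axes m [-0.0004 -0.0036  0.0189]
```

View pics/v5.png

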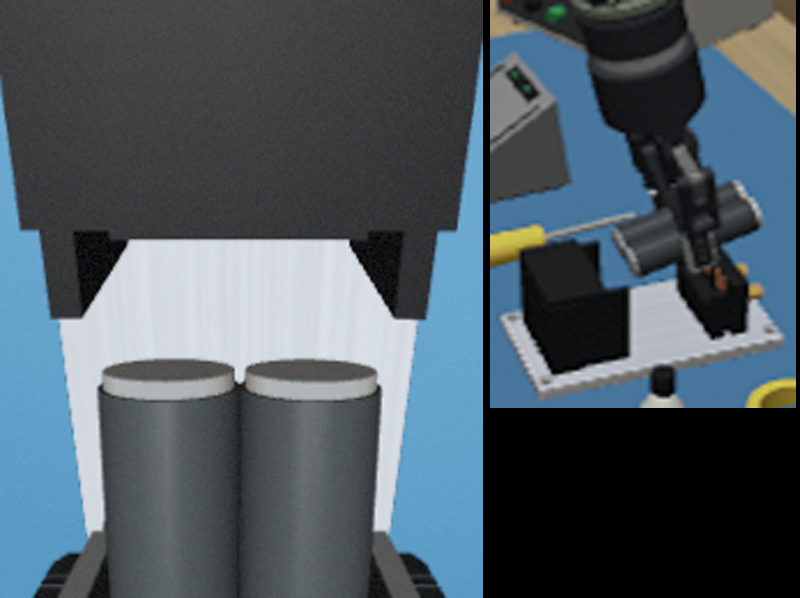

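```bash
cat > fit3.py <<'E'
from ins import *
w=np.load("c5.npy",allow_pickle=True).item(); s=np.load("s5.npy",allow_pickle=True).item(); T=s["tool_rot"]; p0=s["ee_pos"]
W=lambda u,v:(150+(u+.5)/2.3-.5,(v+.5)/2.3-.5)
for m,uv in [((-21,-29,70),W(82,318)),((-21,29,70),W(395,318)),((-38,0,68),W(238,239))]:
    print("cradle pt",m,(proj(w,rz(YAW)@np.array(m)+CR)[0]-uv).round(2))
g=lambda P:proj(w,T@np.array(P)+p0)[0]
def h(p): # y_flat,z_axis,xc : rim top/bottom rows, body edges 4 mm in from the flat end
    k=lambda sx,dy,dz:g([p[2]+sx,p[0]+dy,p[1]+dz])
    return np.array([k(-13,0,-13)[1]-W(0,382)[1],k(-13,0,13)[1]-W(0,359)[1],k(-26,5,0)[0]-W(98,0)[0],k(26,5,0)[0]-W(381,0)[0]])
r=least_squares(h,[-47,-18,0]).x; print("y_flat,z_axis,xc",r.round(2),h(r).round(2))
E
python3 fit3.py
```

```text
cradle pt (-21, -29, 70) [0.55 1.13]
cradle pt (-21, 29, 70) [-0.48  1.19]
cradle pt (-38, 0, 68) [ 0.28 -6.08]
y_flat,z_axis,xc [-48.1  -20.18   0.37] [ 0.47 -0.58  0.05 -0.05]
```

```bash
sed -i 's/YF,ZA,XC=.*/YF,ZA,XC=-47.6,-19.5,0.5/' ins.py; python3 ins.py -12 56 13;  python3 ins.py -46.5 50.5 13
```

```text
F [-13.2   0.3  77.2] tip [ 86.2   0.3 100. ] tilt 12.93 yawerr 0.04 roll 0.02 force(cradle) [ 0.5  0.4 -2.2] t 10.22 w 49.9
turn total [-0.0012 -0.0006  0.0007] deg 0.09  shift in target axes m [-0.0003 -0.0036  0.0209]
F [-13.2   0.3  77.2] tip [ 86.2   0.3 100. ] tilt 12.93 yawerr 0.04 roll 0.02 force(cradle) [ 0.5  0.4 -2.2] t 10.22 w 49.9
turn total [-0.0012 -0.0006  0.0007] deg 0.09  shift in target axes m [-0.0003 -0.0384  0.0185]
```

```bash
python3 -m pendant '[[[0,0,0,-0.0003,-0.0018,0.0105,0.03],[0,0,0,0,-0.0018,0.0104,0.03],[0,0,0,0,0,0,0.03],[0,0,0,0,-0.005,-0.0003,0.03],[0,0,0,0,-0.005,-0.0003,0.03],[0,0,0,0,-0.005,-0.0003,0.03],[0,0,0,0,-0.005,-0.0004,0.03],[0,0,0,0,0,0,0.03],[0,0,0,0,0,0,0.03]]]'
python3 ins.py -46.5 50.5 13
```

```text
time: 11.35
ee_pos: [568.2, 1.2, 43.9]
tool_rot: [[0.076, 0.972, 0.222], [0.997, -0.074, -0.016], [0.0, 0.223, -0.975]]
contact_force: [0.6, 0.7, -2.8]
grip_width: 49.8
F [-32.3  -0.   52.3] tip [67.1  0.  75.1] tilt 12.88 yawerr 0.03 roll 0.03 force(cradle) [ 0.5  0.7 -2.8] t 11.35 w 49.8
turn total [-0.0021 -0.0006  0.0006] deg 0.13  shift in target axes m [ 0.     -0.0142 -0.0015]
```

```bash
python3 -m pendant '[[[0,0,0,0,-0.003,-0.0003,0.03],[0,0,0,0,-0.003,-0.0003,0.03],[0,0,0,0,-0.003,-0.0003,0.03],[0,0,0,0,0,0,0.03],[0,0,0,0,0,0,0.03]]]' 80
python3 ins.py -46.5 50.5 13
```

```text
time: 11.98
ee_pos: [561.1, 1.7, 43.7]
tool_rot: [[0.076, 0.971, 0.226], [0.997, -0.074, -0.017], [0.001, 0.226, -0.974]]
contact_force: [6.9, -0.3, -3.0]
grip_width: 49.8
F [-39.4  -0.1  51.9] tip [59.9 -0.  75. ] tilt 13.09 yawerr 0.04 roll 0.03 force(cradle) [ 6.9  0.3 -3. ] t 11.97 w 49.8
turn total [ 0.0015 -0.0007  0.0006] deg 0.1  shift in target axes m [ 0.     -0.0072 -0.0001]
```

```bash
python3 -m pendant '[[[0,0,0,0,-0.002,-0.0001,0.03],[0,0,0,0,-0.002,-0.0001,0.03],[0,0,0,0,-0.002,0,0.03],[0,0,0,0,0,0,0.03],[0,0,0,0,0,0,0.03]]]' 80
python3 ins.py -46 50 6.5; python3 ins.py -46 49.5 0
```

```text
time: 12.6
ee_pos: [557.5, 2.0, 43.7]
tool_rot: [[0.076, 0.97, 0.23], [0.997, -0.074, -0.017], [0.001, 0.23, -0.973]]
contact_force: [9.2, 0.2, -0.4]
grip_width: 49.5
F [-43.1  -0.1  51.7] tip [56.2 -0.  75.2] tilt 13.32 yawerr 0.04 roll 0.04 force(cradle) [ 9.2  0.9 -0.4] t 12.6 w 49.5
turn total [ 0.1191 -0.0008  0.0007] deg 6.82  shift in target axes m [ 0.     -0.0051  0.0071]
F [-43.1  -0.1  51.7] tip [56.2 -0.  75.2] tilt 13.32 yawerr 0.04 roll 0.04 force(cradle) [ 9.2  0.9 -0.4] t 12.6 w 49.5
turn total [ 0.2326 -0.0008  0.0008] deg 13.32  shift in target axes m [ 0.     -0.0061  0.0137]
```

```bash
python3 -m pendant '[[[0,0,0,0,-0.003,0,0.03],[0.03,0,0,0,-0.0013,0.0018,0.03],[0.03,0,0,0,-0.0013,0.0018,0.03],[0.03,0,0,0,-0.0013,0.0018,0.03],[0.03,0,0,0,-0.0013,0.0018,0.03],[0,0,0,0,0,0,0.03],[0,0,0,0,0,0,0.03]]]' 80
python3 ins.py -46 50 6.5; python3 ins.py -46 49.5 0
```

```text
time: 13.48
ee_pos: [553.0, 2.2, 35.9]
tool_rot: [[0.076, 0.99, 0.116], [0.997, -0.076, -0.008], [0.001, 0.116, -0.993]]
contact_force: [11.0, -0.1, 3.3]
grip_width: 49.8
F [-46.3  -0.2  49.7] tip [55.  -0.1 61.6] tilt 6.67 yawerr 0.04 roll 0.03 force(cradle) [11.   0.7  3.3] t 13.47 w 49.8
turn total [ 0.0031 -0.0006  0.0007] deg 0.18  shift in target axes m [ 0.0001  0.0003 -0.0001]
F [-46.3  -0.2  49.7] tip [55.  -0.1 61.6] tilt 6.67 yawerr 0.04 roll 0.03 force(cradle) [11.   0.7  3.3] t 13.47 w 49.8
turn total [ 0.1165 -0.0006  0.0007] deg 6.68  shift in target axes m [ 0.0001 -0.0016  0.0059]
```

```bash
python3 -m pendant '[[[0.029,0,0,0,-0.0002,0.0013,0.03],[0.029,0,0,0,-0.0002,0.0013,0.03],[0.029,0,0,0,-0.0002,0.0013,0.03],[0.029,0,0,0,-0.0002,0.0013,0.03],[0,0,0,0,0,0,0.03],[0,0,0,0,0,0,0.03]]]' 80
python3 ins.py -45.5 49 0
python3 -c "
from h import *
print(ctrl.read_state()['moment'].round(2))"
```

```text
time: 14.22
ee_pos: [551.9, 2.2, 29.9]
tool_rot: [[0.076, 0.997, -0.0], [0.997, -0.076, 0.0], [0.0, -0.0, -1.0]]
contact_force: [9.3, -0.5, 1.5]
grip_width: 49.5
F [-45.4  -0.3  49.4] tip [56.6 -0.2 49.4] tilt -0.03 yawerr 0.04 roll 0.02 force(cradle) [9.3 0.2 1.5] t 14.22 w 49.5
turn total [-0.0004 -0.0004  0.0006] deg 0.05  shift in target axes m [ 0.0002 -0.0001  0.0004]
[-0.06 -1.9  -0.02]
```

```bash
python3 -m pendant '[[[0,0,0,0,0,0.0015,0.03],[0,0,0,0,0,0.0015,0.03],[0,0,0,0,0,0,0.03],[0,0,0,0,0,0,0.03]]]' 80
python3 ins.py -45.5 49 0
python3 -c "
from h import *
print(ctrl.read_state()['moment'].round(2))"
```

```text
time: 14.72
ee_pos: [552.0, 2.4, 29.2]
tool_rot: [[0.076, 0.997, 0.001], [0.997, -0.076, 0.0], [0.001, 0.001, -1.0]]
contact_force: [4.0, 1.0, 21.9]
grip_width: 49.8
F [-45.3  -0.1  48.7] tip [56.7  0.  48.8] tilt 0.05 yawerr 0.07 roll 0.03 force(cradle) [ 3.9  1.3 21.9] t 14.72 w 49.8
turn total [ 0.0009 -0.0005  0.0012] deg 0.09  shift in target axes m [ 0.     -0.0002 -0.0003]
[ 0.18 -0.64  0.07]
```

```bash
python3 -m pendant '[[[0,0,0,0,0,-0.001,0.045],[0,0,0,0,0,0,0.052],[0,0,0,0,0,0,0.056],[0,0,0,0,0,0,0.06],[0,0,0,0,0,0,0.07],[0,0,0,0,0,0,0.08],[0,0,0,0,0,0,0.0854],[0,0,0,0,0,0,0.0854],[0,0,0,0,0,0,0.0854]]]' 40
python3 ins.py
```

```text
time: 15.85
ee_pos: [545.8, 2.9, 25.6]
tool_rot: [[0.076, 0.997, -0.012], [0.997, -0.076, 0.001], [0.001, -0.012, -1.0]]
contact_force: [0.1, 0.8, 0.1]
grip_width: 85.4
F [-51.3  -0.   45.6] tip [50.7  0.  44.5] tilt -0.67 yawerr 0.04 roll 0.03 force(cradle) [0.  0.8 0.1] t 15.85 w 85.4
```

```bash
python3 -m pendant '[[[0,0,0,0,0,-0.01,0.0854],[0,0,0,0,0,-0.03,0.0854],[0,0,0,0,0,-0.04,0.0854],[0,0,0,0,0,-0.04,0.0854],[0,0,0,0,0,-0.04,0.0854],[0.011,0,0,0,0.03,-0.03,0.04],[0,0,0,0,0.03,0,0.0],[0,0,0,0,0,0,0],[0,0,0,0,0,0,0]]]' 40
python3 - <<'E'
from h import *
np.save("c6.npy",optics.camera_info("wrist"),allow_pickle=True)
w=optics.grab_frame("wrist"); d=optics.grab_frame("side"); cv2.imwrite("pics/w6.png",w);cv2.imwrite("pics/d6.png",d)
a=cv2.resize(w[0:230,150:360],None,fx=2.6,fy=2.6,interpolation=cv2.INTER_CUBIC)
b=cv2.resize(d[160:230,235:330],None,fx=2.6,fy=2.6,interpolation=cv2.INTER_CUBIC)
o=np.zeros((598,800,3),np.uint8); o[:a.shape[0],:a.shape[1]]=a; o[:b.shape[0],550:550+b.shape[1]]=b[:,:250]; cv2.imwrite("pics/v6.png",o)
E
```

```text
time: 16.98
ee_pos: [606.8, -1.8, 214.3]
tool_rot: [[0.076, 0.997, -0.024], [0.997, -0.076, 0.002], [0.001, -0.024, -1.0]]
contact_force: [0.1, -0.7, 0.3]
grip_width: 12.1
```

View pics/v6.png

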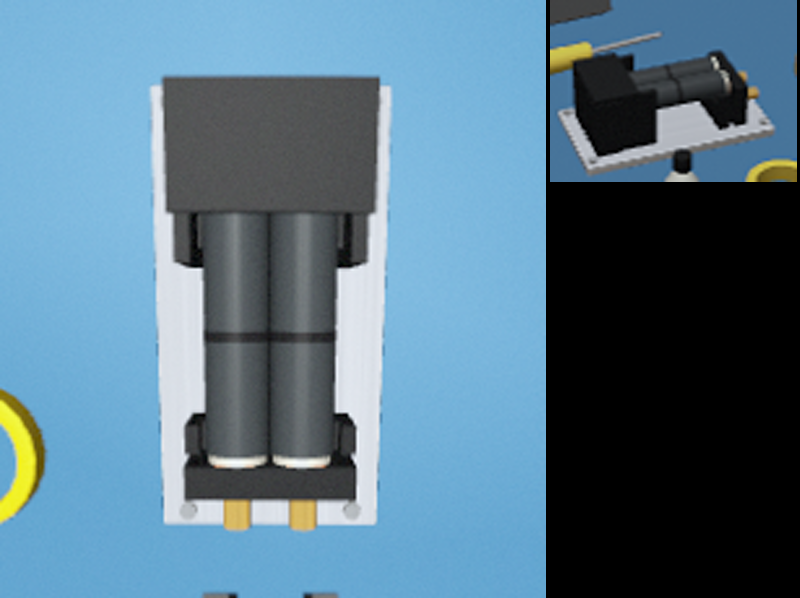

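```bash
cat > pr.py <<'E'
from ins import *
for x,z in ((32,72),(32,62),(-5,72)): plan(tool(YAW,0),CR+rz(YAW)@np.array([x,0,z]))
where(); print(ctrl.read_state()["ee_pos"])
E
python3 pr.py
```

```text
turn total [-0.0241 -0.0006  0.0008] deg 1.38  shift in target axes m [ 0.0004 -0.0251  0.1424]
turn total [-0.0241 -0.0006  0.0008] deg 1.38  shift in target axes m [ 0.0004 -0.0251  0.1524]
turn total [-0.0241 -0.0006  0.0008] deg 1.38  shift in target axes m [ 0.0004 -0.0621  0.1424]
F [  9.9   0.  235. ] tip [1.119e+02 1.000e-01 2.326e+02] tilt -1.38 yawerr 0.05 roll 0.03 force(cradle) [-0.4 -0.2 -0.2] t 17.07 w -0.1
[606.65543917  -1.7023087  214.36820097]
```

```bash
python3 -m pendant '[[[-0.024,0,0,0.0004,-0.0251,0.03,0],[0,0,0,0,0,0.035,0],[0,0,0,0,0,0.035,0],[0,0,0,0,0,0.03,0],[0,0,0,0,0,0.01,0],[0,0,0,0,0,0,0],[0,0,0,0,0,0.004,0],[0,0,0,0,0,0.003,0],[0,0,0,0,0,0.002,0],[0,0,0,0,0,0,0]]]' 40
python3 pr.py
```

```text
time: 18.32
ee_pos: [582.3, 0.5, 66.1]
tool_rot: [[0.076, 0.997, 0.001], [0.997, -0.076, 0.0], [0.001, 0.001, -1.0]]
contact_force: [-0.7, -0.6, 0.4]
grip_width: 0.3
turn total [ 0.0013 -0.0005  0.0007] deg 0.09  shift in target axes m [ 0.0001 -0.0006 -0.0059]
turn total [ 0.0013 -0.0005  0.0007] deg 0.09  shift in target axes m [ 0.0001 -0.0006  0.0041]
turn total [ 0.0013 -0.0005  0.0007] deg 0.09  shift in target axes m [ 0.0001 -0.0376 -0.0059]
F [-15.    0.4  85.6] tip [87.   0.4 85.7] tilt 0.07 yawerr 0.04 roll 0.03 force(cradle) [-0.6 -0.7  0.4] t 18.32 w 0.3
[5.82333268e+02 5.04680320e-01 6.61458569e+01]
```

```bash
python3 -m pendant '[[[0,0,0,0,0,0.001,0],[0,0,0,0,0,0.001,0],[0,0,0,0,0,0.001,0],[0,0,0,0,0,0,0]]]'|grep -E "ee|force"
python3 -m pendant '[[[0,0,0,0,0,0.001,0],[0,0,0,0,0,0,0]]]'|grep -E "ee|force"
python3 -m pendant '[[[0,0,0,0,0,0.001,0],[0,0,0,0,0,0,0]]]'|grep -E "ee|force"
```

```text
ee_pos: [582.3, 0.5, 63.0]
contact_force: [-0.1, -0.1, -0.3]
ee_pos: [582.3, 0.5, 62.1]
contact_force: [-0.4, 0.5, 0.3]
ee_pos: [582.3, 0.5, 61.0]
contact_force: [0.3, -0.5, -0.4]
```

```bash
for i in 1 ; do python3 -m pendant '[[[0,0,0,0,0,0.001,0],[0,0,0,0,0,0,0]]]'|grep -E "ee|force"
python3 -m pendant '[[[0,0,0,0,0,0.001,0],[0,0,0,0,0,0,0]]]'|grep -E "ee|force"
python3 -m pendant '[[[0,0,0,0,0,0.001,0],[0,0,0,0,0,0,0]]]'|grep -E "ee|force"; done
```

```text
ee_pos: [582.5, 0.5, 60.4]
contact_force: [-0.5, 0.7, 3.3]
ee_pos: [582.5, 0.5, 60.0]
contact_force: [-2.0, 0.7, 8.1]
ee_pos: [582.6, 0.5, 59.8]
contact_force: [-3.8, 0.3, 14.4]
```

```bash
python3 -m pendant '[[[0,0,0,0,0,-0.008,0],[0,0,0,0,-0.018,-0.004,0],[0,0,0,0,-0.019,0,0],[0,0,0,0,0,0.008,0],[0,0,0,0,0,0.002,0],[0,0,0,0,0,0,0],[0,0,0,0,0,0,0]]]'|grep -E "ee|force"
python3 -m pendant '[[[0,0,0,0,0,0.001,0],[0,0,0,0,0,0,0]]]'|grep -E "ee|force"
python3 -m pendant '[[[0,0,0,0,0,0.001,0],[0,0,0,0,0,0,0]]]'|grep -E "ee|force"
```

```text
ee_pos: [545.8, 3.1, 60.0]
contact_force: [-2.2, -0.6, 4.2]
ee_pos: [545.9, 3.1, 59.8]
contact_force: [-4.0, -0.1, 11.1]
ee_pos: [545.9, 3.1, 59.6]
contact_force: [-7.5, -0.1, 18.2]
```

```bash
python3 -m pendant '[[[0,0,0,0,0,-0.01,0],[0,0,0,0,0,-0.03,0],[0,0,0,0,0,-0.05,0],[0,0,0,0,0,-0.05,0],[0,0,0,0,0,-0.02,0],[0,0,0,0,0,0,0],[0,0,0,0,0,0,0]]]'
python3 - <<'E'
from ins import *
w=np.load("c6.npy",allow_pickle=True).item()
for z in (62,66): print((np.array(proj(w,[rz(YAW)@np.array([56,y,z])+CR for y in(-13,13)]))-[150,0])*2.6)
print((proj(w,[rz(YAW)@np.array([58,0,54])+CR])-[150,0])*2.6)
a,b=cv2.imread("pics/d6.png"),optics.grab_frame("side"); d=cv2.absdiff(a,b)[165:225,240:320]; print("change since before pressing (side, cradle area): max",d.max(),"mean",d.mean().round(2))
s0=cv2.imread("pics/scene0.png"); s1=optics.grab_frame("scene"); m=(cv2.absdiff(s0,s1).max(2)>60).astype(np.uint8)
n,_,st,ce=cv2.connectedComponentsWithStats(m); print([(st[i].tolist(),ce[i].round().tolist()) for i in range(1,n) if st[i,4]>15])
E
```

```text
time: 22.32
ee_pos: [544.8, 3.3, 216.8]
tool_rot: [[0.076, 0.997, -0.0], [0.997, -0.076, 0.001], [0.001, -0.0, -1.0]]
contact_force: [-0.9, 1.0, -0.3]
grip_width: 0.1
[[236.48751579 466.81928443]
 [302.61976151 466.84921089]]
[[236.0720238  469.03402578]
 [303.05804045 469.06418915]]
[[269.52925875 467.41390509]]
change since before pressing (side, cradle area): max 34 mean 0.73
[([131, 0, 26, 19, 192], [138.0, 6.0]), ([176, 0, 59, 65, 2373], [203.0, 30.0]), ([254, 0, 94, 172, 7231], [300.0, 70.0]), ([291, 0, 16, 6, 55], [297.0, 2.0]), ([139, 7, 17, 6, 31], [147.0, 9.0]), ([136, 11, 39, 14, 295], [155.0, 16.0]), ([127, 41, 17, 16, 103], [135.0, 48.0]), ([146, 48, 28, 6, 57], [159.0, 50.0]), ([146, 56, 10, 9, 56], [150.0, 60.0]), ([132, 68, 13, 15, 99], [138.0, 74.0]), ([278, 196, 7, 4, 16], [281.0, 198.0]), ([285, 198, 27, 24, 361], [297.0, 209.0]), ([219, 243, 19, 22, 88], [228.0, 252.0]), ([207, 250, 5, 5, 18], [209.0, 252.0]), ([224, 256, 11, 12, 65], [228.0, 262.0])]
```

```bash
python3 -c "
from rig import order
print(order.close_job())"
```

```text
the job is handed in; nothing more can be done
None
```

I gripped the two long sticks together and lifted them from the charger. I then slid them in tilted about 13° under the hood, levelled them behind the contact wall and pressed them down on the saddles. After letting go I pressed again near each end with the shut fingers, then handed in at about 22.4 s of the 48 s.

**Springs:** the spring force gave about 10.8 mm of plunger travel during insertion and about 8.5 mm once level, matching the stick positions I had worked out. I did not measure plunger travel after releasing the sticks.

**Seating:** after release, the stick ends at the wall appeared within 1–2 enlarged pixels (about 1 mm) of where seated sticks should be. When I pressed on top, contact came at heights of about 60.6 and 60.2 mm near the two ends, so the pair is level to about 0.6°. That is about 1.5 mm below the expected 62 mm. I put it down to the fingers touching inside the crests plus calibration error, but did not confirm it.

**Surroundings:** comparing the overhead picture from the start with the last one showed changes only at the arm, the cradle and the emptied charger. The gripped pair read about 50 mm wide instead of 52 mm, though the wrist picture showed them side by side at equal height. Nothing else disagreed. No verdict was reported.

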